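Bolt the cast carrier shut

TASK

The plaster cast in its carrier is ready for the laboratory: shut the slide bolt of the carrier that holds the cast. Lift the bolt by its knob over the bump in the slideway, slide it across the mouth of the bay until it is fully home, let it down and let go. Do not disturb the cast, and leave the bolt of the empty carrier open as it is.

Things in the scene. Friction and masses are not known exactly. Their poses are not given: they have to be found in the camera images.
- loaded_carrier: Fixed aluminium carrier, 120 (x) x 190 (y) mm, with the cast in its bay; origin: centre of underside. Mouth at own -x. A bolt bar runs along own y at x = -48 between forks 61 mm high. On the slideway, at own y +10 to +22, a square bump 10 mm high stops the foot below the knob (12 mm wide) unless the bolt is lifted over 10 mm. An empty twin stands beside it.
- loaded_bolt_knob (a point): Centre of the bolt's knob: upright black cylinder, 24 mm diameter, 30 high, free all round, centre 81 mm over the worktop. Moves only along the carrier's y and up. Parked open at own y +32 to +40; fully home (end stop) at own y -44. Lifts 20 mm at most (stop) with about 2 N and sinks by its weight; slides with about 1 N. Past the bump (own y below +4) it may come down.
- carried_cast_center (a point): Centre (half-way up) of the loose plaster cast, 65 x 62 x 28 mm, a pale tooth arch on a base, standing in the bay of the loaded carrier, about 22 mm above the worktop. Another cast stands on the bare worktop.
- empty_bolt_knob (a point): Centre of the same kind of knob on the other, empty carrier, whose bolt is parked open too and is to be left alone.

How it is judged:
By the outcome, as a careful person would: the job done as asked, in the order asked, and still so for the second after the job is handed in, with the robot touching nothing.
It also fails if it takes over 32 s, if anything falls off the work surface, if the arm or the gripper's body presses on something with over 40 N, if the wrist force passes 120 N, or if a joint passes its speed limit or range.

ROBOT

A 6-joint arm with a two-finger parallel gripper is mounted at the origin on a cart in front of the work surface, level with it; the furniture and walls round the work are solid. World frame = base frame: x ahead of the robot, y to its left, z up, the work surface at z = 0. Lengths are in m, angles in degrees, forces in N, time in s.
With the tool pointing down it reaches from about 0.4 to 0.825 m from the base axis. Payload 7 kg.
Tool frame: the origin (TCP) lies midway between the tips of the shut fingers; the grasp point (between the pads) lies ctrl.tcp_to_grasp behind it (ctrl.tcp_to_grasp is the distance from the TCP to the grasp point, in m); y points along the fingers, z is the direction in which the jaws open and shut, and the axes are right-handed (so a half turn about y gives the same grasp; the last joint's range is limited). The gripper opens to 88 mm and grips with 3 to 60 N. Pads are 19 mm wide; open, the fingers measure 130 mm over their backs; the gripper's body (78 mm by 193 mm) begins 47 mm behind the grasp point.
Start: joints at [83.829, 20.546, 0.682, 0, -70.136, -16.507], TCP at [0.26, 0.623, 0.227] pointing down, gripper open.
Joint ranges: [-176.03, 176.03], [-82.01, 121.73], [-58.28, 71.71], [-173.87, 95.51], [-174.79, -0.11], [-173.66, 173.66]. Speed limits (degrees/s): [136.94, 136.94, 172.46, 180, 180, 180].

INTERFACE

Orientations are given as [roll, pitch, yaw] about the fixed x, y, z axes, in that order (R = Rz(yaw) Ry(pitch) Rx(roll)).
In Python, from plant import ctrl, snapshot, silhouettes gives the robot as it stands.
- The arm moves only by the shell command python3 -m pendant 'ROWS'. ROWS is JSON, a list that holds one entry, the list of rows, each a list of 7 numbers: the shift along the tool's x, y, z in cm, then the turn, a rotation vector about the tool's x, y, z in degrees, then the opening, from 0 (shut) to 1 (fully open). In form: [[[x, y, z, rx, ry, rz, hand], ...]]. A call has 1 to 12 rows; each row shifts and turns the commanded pose from where the row before left it, along the tool's axes as they then stand; what a row does not reach is not made up. A row lasts 1/12 s, in which the tool goes at most 41.7 mm and 7.16 degrees, less where a joint would pass 70% of its speed; a pose out of reach is approached as far as the arm can. A call with a gripper value outside its range is refused whole. The fingers move at their own pace and stop on an object; the grip force is fixed at half the most. Time passes only in rows, so rows that do not move let the fingers close. It gives the time, the measured TCP pose, the force and the opening at its end, in the units of the state.
- ctrl.get_obs(): the state, without advancing time (a new reading comes with each control period).
- snapshot(name): name is "scene" or "top"; returns a dict with "image" (420x560x3 uint8, red, green, blue), "camera_matrix" (3x3 intrinsics, pixels), "dist_coeffs" ([k1, k2, p1, p2, k3] as OpenCV has them; the pictures are not rectified), "eye" and "orientation" of the camera in the world. Camera axes: x right, y down, z forward; pixel columns grow to the right and rows downward; lengths in m; the calibration is good to about 2 mm. A picture is of the moment at which its call begins. There is no depth.
- ctrl.close_job(): hands the job in, once; it reports no verdict.
Trained networks look in a picture, given as the dict that the camera call returned (one of the last four; its "shot" number tells which), for a name from the list of things; names that differ only in an ending like _2 or _b are one class to them, and where a whole thing is asked for, a point or a joint stands for the part that bears it (a point fixed in the world has none). Each returns a list of dicts, best first, with "confidence" (0 to 1); they miss things now and then, are a little off and sometimes report something else, mostly with a low value. They report only what shows in the picture. A call takes as long as a camera call.
- silhouettes(picture, thing): "mask" (420x560 bool, what is visible of it) and "bbox" ([left, top, width, height] in pixels, round what is visible of it).
The state is a dict: "clock": time; "joint_pos": joint angles; "qvel": joint speeds; "tau": joint torques, N m; "tool_pos": TCP position; "orientation": TCP orientation; "force": force on the tool from outside, world axes, zero at the start; "moment": the same for the moment, N m; "opening": finger opening in m.
Only numpy, scipy, OpenCV 4.12 (cv2) and the standard library are available. Lean on these libraries where they do the work, as an engineer would, in place of code of your own. Each camera call takes 0.05 s, during which the arm holds its last target.

## Working session

There is one attempt and no reset: what is moved stays moved. The work goes in short steps, Python scripts to look and compute and a shell command to move; the robot and the scene stay as the last step left them, time stands still between calls to the robot, and variables do not carry over. Pictures are saved under pics/ and viewed, and the job is handed in when it is done.

```bash
mkdir -p pics; ls; python3 - <<'E'
from plant import ctrl, snapshot, silhouettes
import cv2,numpy as np
print(ctrl.get_obs(), ctrl.tcp_to_grasp)
for n in ("scene","top"):
    s=snapshot(n); cv2.imwrite(f"pics/{n}0.png",s["image"][:,:,::-1])
    print(n,s["camera_matrix"],s["dist_coeffs"],s["eye"],s["orientation"])
    for t in ("loaded_carrier","loaded_bolt_knob","carried_cast_center","empty_bolt_knob"):
        for d in silhouettes(s,t): 
            ys,xs=np.nonzero(d["mask"]); print(t,d["confidence"],d["bbox"],xs.mean().round(1),ys.mean().round(1))
E
```

```text
pics
{'clock': 0.0, 'joint_pos': array([ 8.38277991e+01,  2.05903682e+01,  6.31450668e-01, -1.91555230e-02,
       -7.01357464e+01, -1.65062940e+01]), 'qvel': array([ 0.00940375,  0.03600421,  0.0165993 , -0.01771796,  0.02162094,
        0.03454439]), 'tau': array([-7.50570180e-04, -5.82735193e+01,  2.93040454e+01,  6.99710503e+00,
        6.87916239e-03, -1.84010605e-04]), 'tool_pos': array([0.26009928, 0.62232423, 0.22562012]), 'orientation': array([-8.99041208e+01,  9.63326256e-03,  1.57314989e+02]), 'force': array([-0.10018349,  0.01589255, -0.16154733]), 'moment': array([-0.01615933, -0.04433615,  0.01447136]), 'opening': 0.0876951088337864} 0.0188
scene [[454.756907     0.         274.3232103 ]
 [  0.         454.756907   204.46645637]
 [  0.           0.           1.        ]] [0.01913956 0.         0.         0.         0.        ] [-0.28248603 -0.43141669  0.75882979] [-126.8492547    -0.42545062  -62.11986652]
loaded_carrier 0.88 [304.7, 227.5, 88.1, 58.3] 346.9 252.7
loaded_bolt_knob 0.96 [309.2, 227.7, 27.5, 37.9] 325.0 246.8
carried_cast_center 0.7 [356.4, 243.8, 27.6, 23.6] 370.0 253.7
empty_bolt_knob 0.64 [190.4, 175.7, 28.1, 28.6] 202.3 191.2
top [[524.57510888   0.         282.48056398]
 [  0.         524.57510888 211.63522285]
 [  0.           0.           1.        ]] [-0.13045489  0.          0.          0.          0.        ] [ 0.40089178 -0.01799045  1.1141365 ] [-173.83740558    1.57286834  -88.76935146]
loaded_carrier 0.79 [346.2, 184.5, 95.7, 61.8] 389.6 216.4
loaded_bolt_knob 0.52 [356.7, 227.4, 40.2, 15.8] 376.8 236.2
carried_cast_center 0.93 [399.6, 195.4, 33.3, 28.8] 415.5 208.9
empty_bolt_knob 0.6 [174.1, 200.8, 43.9, 13.5] 193.3 209.3
```

View pics/scene0.png

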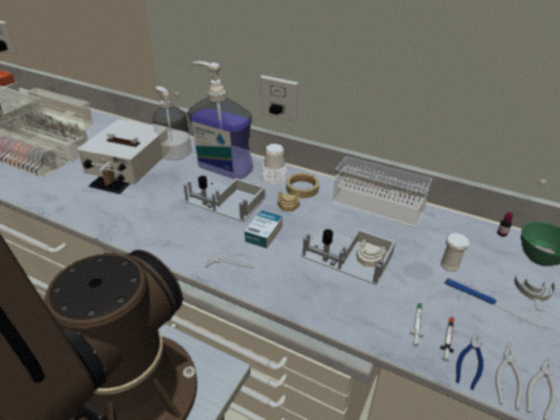

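View pics/top0.png

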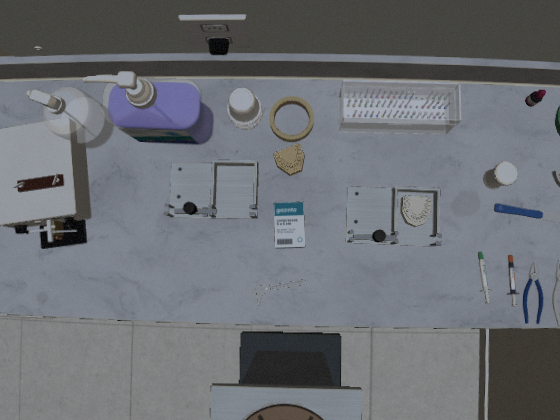

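```bash
python3 - <<'E'
import cv2
a=cv2.imread("pics/top0.png"); cv2.imwrite("pics/topc.png",cv2.resize(a[160:300,330:470],None,fx=4,fy=4,interpolation=cv2.INTER_CUBIC))
a=cv2.imread("pics/scene0.png"); cv2.imwrite("pics/scenec.png",cv2.resize(a[200:320,280:420],None,fx=4,fy=4,interpolation=cv2.INTER_CUBIC))
E
```

```text
(no output)
```

View pics/topc.png

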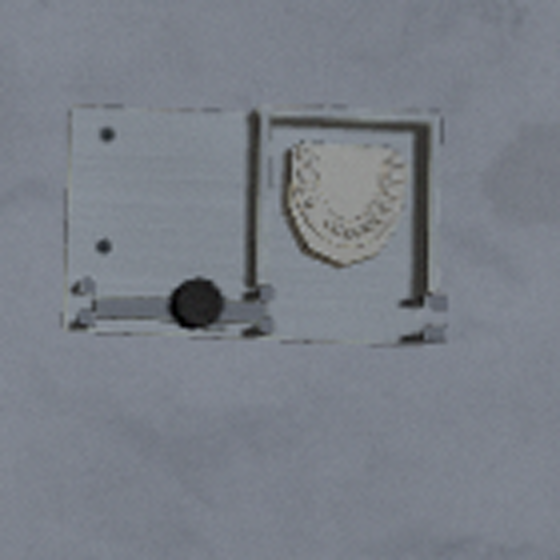

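View pics/scenec.png

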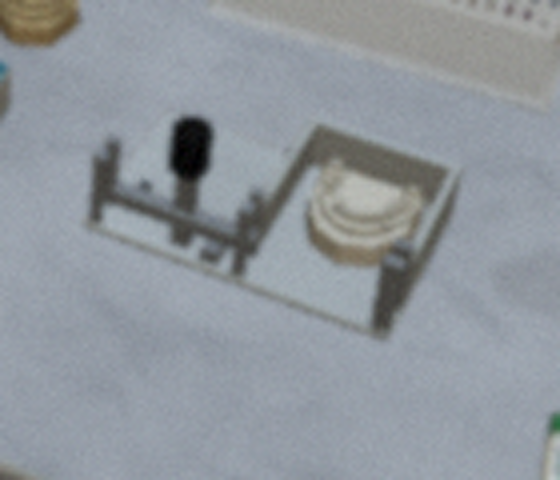

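The loaded carrier is the right-hand one. In the top view its knob is at about (379, 236) and the cast at (415, 209). The empty twin is on the left, with its knob at about (190, 208). Next I'll compute positions.

```bash
cat > h.py <<'E'
import numpy as np,cv2
from scipy.spatial.transform import Rotation as R
def ray(s,u,v):
    p=cv2.undistortPoints(np.array([[[u,v]]],float),s["camera_matrix"],np.array(s["dist_coeffs"]))[0,0]
    d=R.from_euler('xyz',s["orientation"],degrees=True).as_matrix()@np.array([p[0],p[1],1]); return np.array(s["eye"]),d/np.linalg.norm(d)
def atz(s,u,v,z):
    e,d=ray(s,u,v); return e+d*(z-e[2])/d[2]
E
python3 - <<'E'
from h import *
from plant import ctrl,snapshot,silhouettes
t=snapshot("top");s=snapshot("scene")
im=t["image"]; g=im.sum(2)
# dark knob blob
def blob(s,x0,y0,x1,y1,th):
    g=s["image"][y0:y1,x0:x1].max(2); ys,xs=np.nonzero(g<th); return xs.mean()+x0,ys.mean()+y0,len(xs),xs.min()+x0,xs.max()+x0,ys.min()+y0,ys.max()+y0
b=blob(t,365,225,392,246,50);print(b,atz(t,b[0],b[1],.095))
c=blob(s,315,225,340,248,50);print(c,atz(s,c[0],c[1],.081))
e1,d1=ray(t,b[0],b[1]);e2,d2=ray(s,c[0],c[1])
A=np.stack([d1,-d2],1);k=np.linalg.lstsq(A,e2-e1,rcond=None)[0];print(e1+k[0]*d1,e2+k[1]*d2)
co=[(70,105),(440,112),(440,342),(65,330)]
P=[atz(t,330+(x-.0)/4,160+y/4,.008 if i in(0,2,3) else .008) for i,(x,y) in enumerate(co)]
for p in P: print(p)
print("right edge/left dist",np.linalg.norm(P[0]-P[1]),np.linalg.norm(P[0]-P[3]))
d=P[0]-P[1];print("yaw y-axis (front/back)",np.degrees(np.arctan2(-d[0],d[1])));d=P[3]-P[2];print(np.degrees(np.arctan2(-d[0],d[1])))
print(np.mean(P,0)); Rm=R.from_euler('xyz',ctrl.get_obs()["orientation"],degrees=True).as_matrix();print(Rm)
E
```

```text
(np.float64(378.488), np.float64(235.672), 125, np.int64(372), np.int64(391), np.int64(230), np.int64(243)) [ 0.46680514 -0.17538183  0.095     ]
(np.float64(327.17857142857144), np.float64(236.84821428571428), 112, np.int64(323), np.int64(331), np.int64(230), np.int64(244)) [ 0.46812883 -0.17587837  0.081     ]
[ 0.46763476 -0.17736285  0.08217259] [ 0.46706309 -0.17624119  0.0819624 ]
[ 0.57664105 -0.12244119  0.008     ]
[ 0.57681601 -0.32124504  0.008     ]
[ 0.4538036  -0.32000344  0.008     ]
[ 0.45680648 -0.12080668  0.008     ]
right edge/left dist 0.19880392206532796 0.11984572222103604
yaw y-axis (front/back) 0.0504225280343186
-0.8636656054859807
[ 0.51601678 -0.22112409  0.008     ]
[[-9.22685365e-01 -9.15807842e-07 -3.85553780e-01]
 [ 3.85553779e-01  8.36417732e-05 -9.22685362e-01]
 [ 3.30934044e-05 -9.99999997e-01 -7.68219469e-05]]
```

```bash
python3 -m pendant '[[[0,0,0,0,-5.5,0,1],[0,0,0,0,-5.5,0,1],[0,0,0,0,-5.5,0,1],[0,0,0,0,-5.4,0,1],[-1,0,2.5,0,0,0,1],[-1.5,0,3.5,0,0,0,1],[-1.5,0,3.5,0,0,0,1],[-1.5,0,3.5,0,0,0,1],[-1.5,0,3.5,0,0,0,1],[-1.5,0,3.5,0,0,0,1],[-1.5,0,3.5,0,0,0,1],[-1.5,0,3.5,0,0,0,1]]]'
python3 - <<'E'
from plant import ctrl
o=ctrl.get_obs();print(o["tool_pos"],o["orientation"],o["joint_pos"],o["force"])
E
```

```text
clock: 1.6
tool_pos: [0.3719, 0.3495, 0.2269]
orientation: [-90.0, 0.0, 179.2]
force: [0.5, -0.7, -0.7]
opening: 0.0877
[0.37190516 0.3495241  0.22688998] [-9.00399792e+01  2.13590109e-02  1.79244359e+02] [ 6.52996941e+01  4.88859814e+00 -1.97527226e+01  3.62652793e-03
 -6.53134721e+01  2.39431588e+01] [ 0.54080625 -0.74942677 -0.66842301]
```

```bash
python3 -m pendant '[[[-0.8,0,3.5,0,0,0,1],[-0.8,0,3.5,0,0,0,1],[-0.8,0,3.5,0,0,0,1],[-0.8,0,3.5,0,0,0,1],[-0.8,0,3.5,0,0,0,1],[-0.8,0,3.5,0,0,0,1],[-0.8,0,3.5,0,0,0,1],[-0.8,0,3.5,0,0,0,1],[-0.8,0,3.5,0,0,0,1],[-0.8,0,3.5,0,0,0,1],[-0.8,0,3.5,0,0,0,1],[-0.8,0,3.5,0,0,0,1]]]'
python3 -m pendant '[[[0,0,3.5,0,0,0,1],[0,0,3,0,0,0,1],[0,0,0,0,0,0,1],[0,0,0,0,0,0,1]]]'
```

```text
clock: 2.6
tool_pos: [0.4619, -0.0718, 0.2271]
orientation: [-90.0, 0.1, 179.2]
force: [1.5, 0.9, -0.0]
opening: 0.0877
clock: 2.93
tool_pos: [0.4607, -0.1365, 0.2265]
orientation: [-90.0, -0.0, 179.0]
force: [0.5, -0.1, -0.3]
opening: 0.0877
```

```bash
python3 -m pendant '[[[-0.3,0,2,0,0,0,1],[-0.3,0,1.95,0,0,0,1],[0,2.5,0,0,0,0,1],[0,3,0,0,0,0,1],[0,3,0,0,0,0,1],[0,1.5,0,0,0,0,1],[0,0,0,0,0,0,1]]]'
python3 - <<'E'
from h import *
from plant import *
for n in("scene","top"):
    s=snapshot(n);im=s["image"][:,:,::-1]
    c=im[150:300,260:440] if n=="scene" else im[140:290,300:480]
    cv2.imwrite(f"pics/a_{n}.png",cv2.resize(c,None,fx=4,fy=4,interpolation=cv2.INTER_CUBIC))
print(ctrl.get_obs()["tool_pos"])
E
```

```text
clock: 3.52
tool_pos: [0.4642, -0.1734, 0.1234]
orientation: [-90.0, -0.3, 179.3]
force: [-0.4, 0.6, -0.2]
opening: 0.0877
[ 0.46680484 -0.17395893  0.12695915]
```

View pics/a_scene.png

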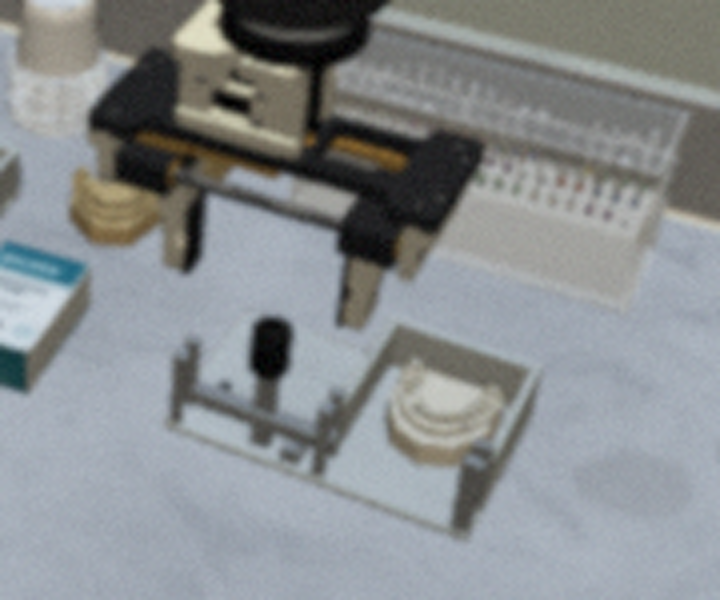

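View pics/a_top.png

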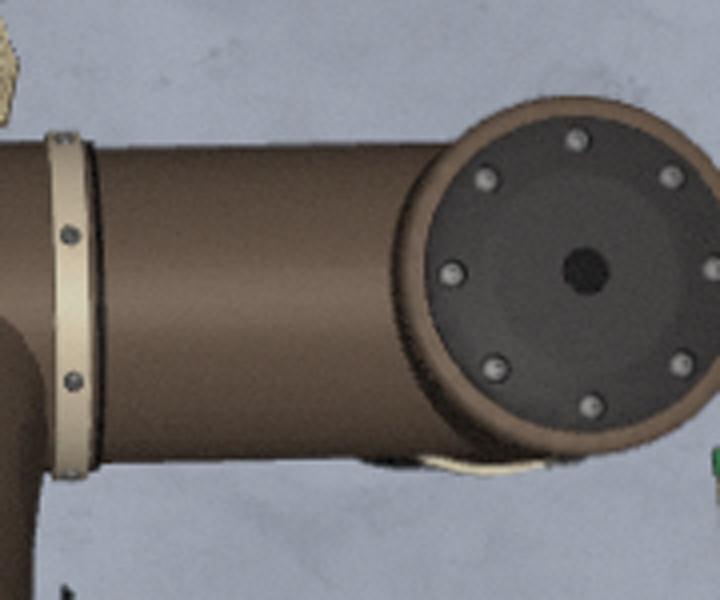

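The open fingers straddle the knob in the scene view, with tips at crop (182, 268) and (352, 325) and the knob at (271, 347). Next I'll lower and close.

```bash
python3 - <<'E'
from h import *
from plant import *
s=snapshot("scene");print(atz(s,260+267/4,150+297/4,ctrl.get_obs()["tool_pos"][2]),ctrl.get_obs()["tool_pos"])
E
python3 -m pendant '[[[0,2,0,0,0,0,1],[0,2,0,0,0,0,1],[0,1.2,0.1,0,0,0,1],[0,0.6,0.1,0,0,0,1],[0,0,0,0,0,0,1],[0,0,0,0,0,0,1]]]'
python3 - <<'E'
from h import *
from plant import *
for n in("scene",):
    s=snapshot(n);im=s["image"][:,:,::-1]
    c=im[150:300,260:440]
    cv2.imwrite(f"pics/b_{n}.png",cv2.resize(c,None,fx=4,fy=4,interpolation=cv2.INTER_CUBIC))
print(ctrl.get_obs()["tool_pos"])
E
```

```text
[ 0.45484092 -0.17650341  0.12779772] [ 0.46750376 -0.17412121  0.12779772]
clock: 4.17
tool_pos: [0.4674, -0.1766, 0.0697]
orientation: [-90.0, 0.1, 179.2]
force: [0.4, 0.5, -0.2]
opening: 0.0875
[ 0.46750551 -0.17658514  0.06991509]
```

View pics/b_scene.png

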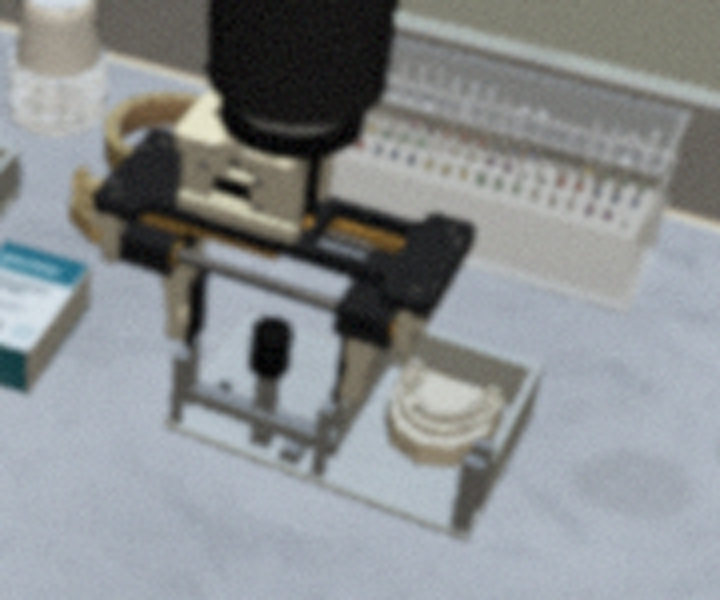

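The fingers straddle the knob without touching anything. Next I'll close.

```bash
python3 -m pendant '[[[0,0,0,0,0,0,0.5],[0,0,0,0,0,0,0.3],[0,0,0,0,0,0,0],[0,0,0,0,0,0,0],[0,0,0,0,0,0,0],[0,0,0,0,0,0,0],[0,0,0,0,0,0,0],[0,0,0,0,0,0,0]]]'
python3 - <<'E'
from h import *
from plant import *
for n in("scene",):
    s=snapshot(n);im=s["image"][:,:,::-1]
    c=im[150:300,260:440]
    cv2.imwrite(f"pics/c_{n}.png",cv2.resize(c,None,fx=4,fy=4,interpolation=cv2.INTER_CUBIC))
o=ctrl.get_obs();print(o["tool_pos"],o["force"],o["opening"])
E
```

```text
clock: 4.88
tool_pos: [0.4664, -0.1766, 0.0685]
orientation: [-90.0, -0.0, 179.2]
force: [-0.2, -0.1, 0.2]
opening: 0.0401
[ 0.46639678 -0.17658282  0.06853209] [-0.44622211 -0.66028195  0.68043299] 0.03596506252401296
```

View pics/c_scene.png

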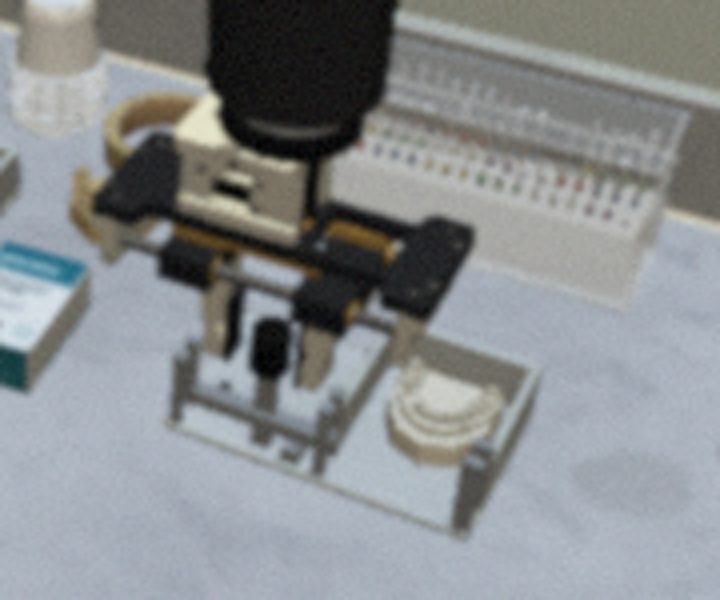

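```bash
python3 -m pendant '[[[0,0,0,0,0,0,0],[0,0,0,0,0,0,0],[0,0,0,0,0,0,0],[0,0,0,0,0,0,0],[0,0,0,0,0,0,0]]]'
python3 - <<'E'
from h import *
from plant import *
for n in("scene",):
    s=snapshot(n);im=s["image"][:,:,::-1]
    c=im[150:300,260:440]
    cv2.imwrite(f"pics/d_{n}.png",cv2.resize(c,None,fx=4,fy=4,interpolation=cv2.INTER_CUBIC))
print(atz(s,260+270/4,150+371/4,.0685),atz(s,260+268/4,150+376/4,.066))
o=ctrl.get_obs();print(o["tool_pos"],o["force"],o["opening"])
E
```

```text
clock: 5.35
tool_pos: [0.4664, -0.1766, 0.0685]
orientation: [-90.0, -0.0, 179.2]
force: [-0.2, -0.1, -0.7]
opening: 0.0232
[ 0.46332005 -0.1797009   0.0685    ] [ 0.4615152  -0.17942948  0.066     ]
[ 0.4664301  -0.17658138  0.06854908] [-0.06205081 -0.62577008 -1.32225554] 0.02329883561012306
```

View pics/d_scene.png

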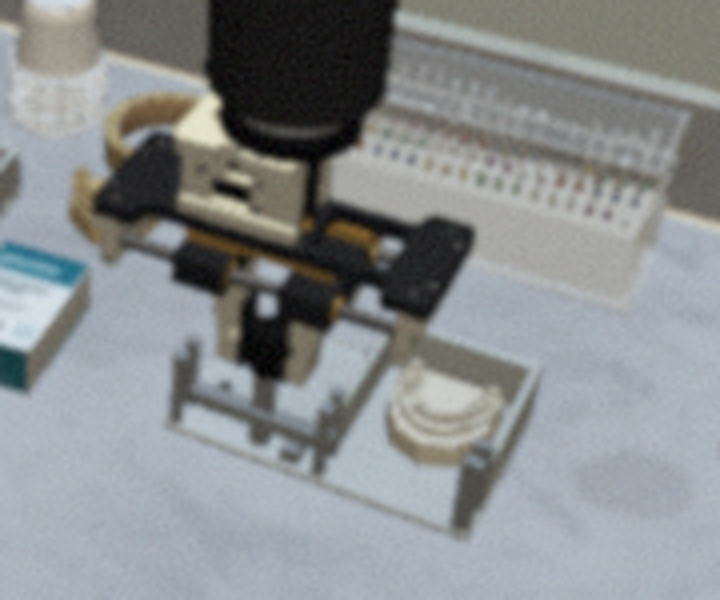

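The opening has stopped at about 23 mm, so the knob is gripped. Next I'll lift 15 mm.

```bash
python3 -m pendant '[[[0,-0.4,0,0,0,0,0],[0,-0.4,0,0,0,0,0],[0,-0.4,0,0,0,0,0],[0,-0.3,0,0,0,0,0],[0,0,0,0,0,0,0]]]'
python3 - <<'E'
from h import *
from plant import *
for n in("scene",):
    s=snapshot(n);im=s["image"][:,:,::-1]
    c=im[150:300,260:440]
    cv2.imwrite(f"pics/e_{n}.png",cv2.resize(c,None,fx=4,fy=4,interpolation=cv2.INTER_CUBIC))
o=ctrl.get_obs();print(o["tool_pos"],o["force"],o["opening"])
E
```

```text
clock: 5.82
tool_pos: [0.4664, -0.1765, 0.0843]
orientation: [-90.0, 0.0, 179.2]
force: [0.2, -0.1, -1.7]
opening: 0.0234
[ 0.46643234 -0.17654676  0.08398772] [-0.82724263 -0.01593179 -1.70962576] 0.023302241874025752
```

View pics/e_scene.png

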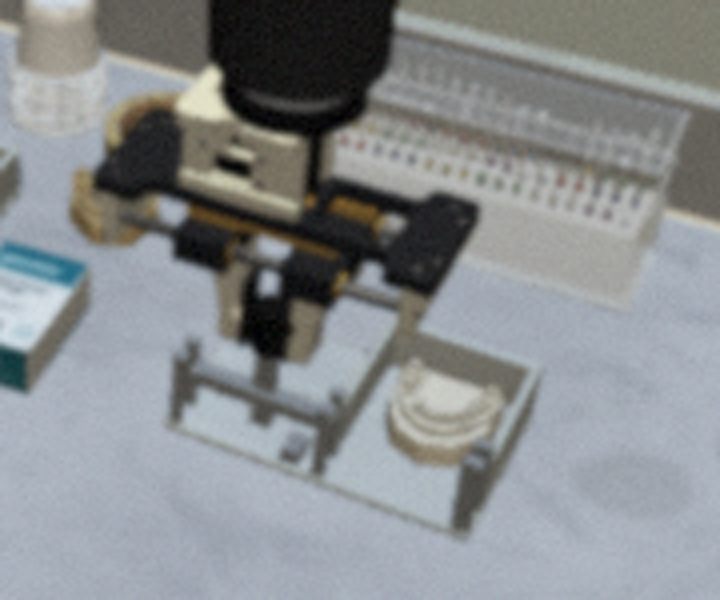

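The bar and foot are clearly up and the bump shows bare at crop (293, 446). Next I'll slide.

```bash
python3 -m pendant '[[[0,0,0.3,0,0,0,0],[0,0,0.6,0,0,0,0],[0,0,0.6,0,0,0,0],[0,0,0.6,0,0,0,0],[0,0,0.6,0,0,0,0],[0,0,0.3,0,0,0,0],[0,0,0,0,0,0,0]]]'
python3 - <<'E'
from plant import *
o=ctrl.get_obs();print(o["tool_pos"],o["force"],o["opening"])
E
```

```text
clock: 6.45
tool_pos: [0.4657, -0.2075, 0.0833]
orientation: [-90.0, -0.0, 179.2]
force: [-0.1, -0.4, -1.2]
opening: 0.0229
[ 0.4656998  -0.20751106  0.08333672] [-0.07775984 -0.38499337 -1.18734571] 0.02287615821329038
```

```bash
python3 -m pendant '[[[0,0,0.5,0,0,0,0],[0,0,0.6,0,0,0,0],[0,0,0.6,0,0,0,0],[0,0,0.6,0,0,0,0],[0,0,0.6,0,0,0,0],[0,0,0.5,0,0,0,0],[0,0,0.3,0,0,0,0],[0,0,0,0,0,0,0]]]'
python3 - <<'E'
from h import *
from plant import *
o=ctrl.get_obs();print(o["tool_pos"],o["force"],o["opening"])
for n in("scene",):
    s=snapshot(n);im=s["image"][:,:,::-1]
    c=im[150:300,260:440]
    cv2.imwrite(f"pics/f_{n}.png",cv2.resize(c,None,fx=4,fy=4,interpolation=cv2.INTER_CUBIC))
E
```

```text
clock: 7.12
tool_pos: [0.4649, -0.2443, 0.0833]
orientation: [-90.0, -0.1, 179.2]
force: [-4.1, -0.9, -2.0]
opening: 0.0234
[ 0.46489385 -0.24430106  0.08332502] [-4.14660216 -0.86145033 -1.96672662] 0.023418492155628908
```

View pics/f_scene.png

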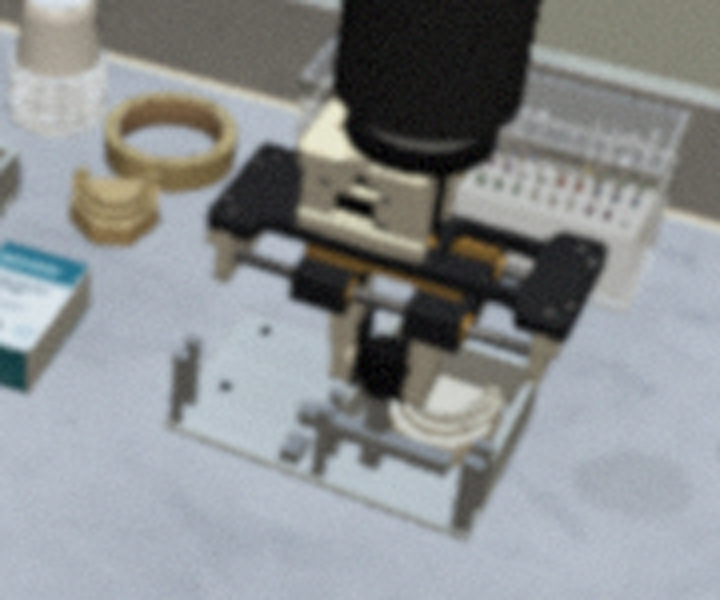

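```bash
python3 -m pendant '[[[0.05,0,0.3,0,0,0,0],[0.0,0,0.3,0,0,0,0],[0,0,0,0,0,0,0]]]'
python3 -m pendant '[[[0,0,0.2,0,0,0,0],[0,0,0,0,0,0,0]]]'
```

```text
clock: 7.42
tool_pos: [0.4648, -0.2499, 0.0836]
orientation: [-90.0, -0.0, 179.2]
force: [-3.6, -1.3, -1.9]
opening: 0.0236
clock: 7.58
tool_pos: [0.4648, -0.2517, 0.0835]
orientation: [-90.0, -0.0, 179.2]
force: [-4.2, -0.6, -2.3]
opening: 0.0233
```

```bash
python3 -m pendant '[[[0.05,0,0.2,0,0,0,0],[0,0,0,0,0,0,0]]]'
python3 -m pendant '[[[0.03,0,0.2,0,0,0,0],[0,0,0,0,0,0,0]]]'
```

```text
clock: 7.75
tool_pos: [0.4647, -0.2538, 0.0837]
orientation: [-90.0, 0.0, 179.2]
force: [-2.2, 0.1, -2.0]
opening: 0.0231
clock: 7.92
tool_pos: [0.4646, -0.2558, 0.0838]
orientation: [-90.0, 0.1, 179.2]
force: [-0.4, -0.9, -1.0]
opening: 0.0235
```

```bash
for i in 1; do python3 -m pendant '[[[0,0,0.15,0,0,0,0],[0,0,0,0,0,0,0]]]'; done
python3 -m pendant '[[[0,0,0.15,0,0,0,0],[0,0,0,0,0,0,0]]]'
```

```text
clock: 8.08
tool_pos: [0.4646, -0.2573, 0.0838]
orientation: [-90.0, 0.1, 179.2]
force: [-1.0, 0.1, -1.3]
opening: 0.0231
clock: 8.25
tool_pos: [0.4645, -0.2584, 0.0836]
orientation: [-90.0, 0.1, 179.2]
force: [0.6, 2.6, -1.9]
opening: 0.0231
```

```bash
python3 -m pendant '[[[0,0,0.1,0,0,0,0],[0,0,0,0,0,0,0]]]'
```

```text
clock: 8.42
tool_pos: [0.4645, -0.2585, 0.0834]
orientation: [-90.1, 0.1, 179.2]
force: [1.9, 7.7, -2.5]
opening: 0.0237
```

The end stop shows up as Fy rising to 7.7 N with y stalled, after 82 mm of travel. Next I'll let it down.

```bash
python3 -m pendant '[[[0,0.3,-0.05,0,0,0,0],[0,0.4,0,0,0,0,0],[0,0.4,0,0,0,0,0],[0,0.3,0,0,0,0,0],[0,0,0,0,0,0,0]]]'
python3 -m pendant '[[[0,0.1,0,0,0,0,0],[0,0,0,0,0,0,0]]]'
python3 - <<'E'
from h import *
from plant import *
o=ctrl.get_obs();print(o["tool_pos"],o["force"],o["opening"])
for n in("scene",):
    s=snapshot(n);im=s["image"][:,:,::-1]
    c=im[150:300,260:440]
    cv2.imwrite(f"pics/g_{n}.png",cv2.resize(c,None,fx=4,fy=4,interpolation=cv2.INTER_CUBIC))
E
```

```text
clock: 8.83
tool_pos: [0.4645, -0.2585, 0.069]
orientation: [-90.0, 0.0, 179.2]
force: [0.8, 5.9, -1.9]
opening: 0.0231
clock: 9.0
tool_pos: [0.4645, -0.2585, 0.0686]
orientation: [-90.0, 0.0, 179.2]
force: [0.6, 6.9, -1.2]
opening: 0.0234
[ 0.46447912 -0.25851362  0.06855409] [ 0.55287892  6.93853643 -1.15284908] 0.0234189058353942
```

View pics/g_scene.png

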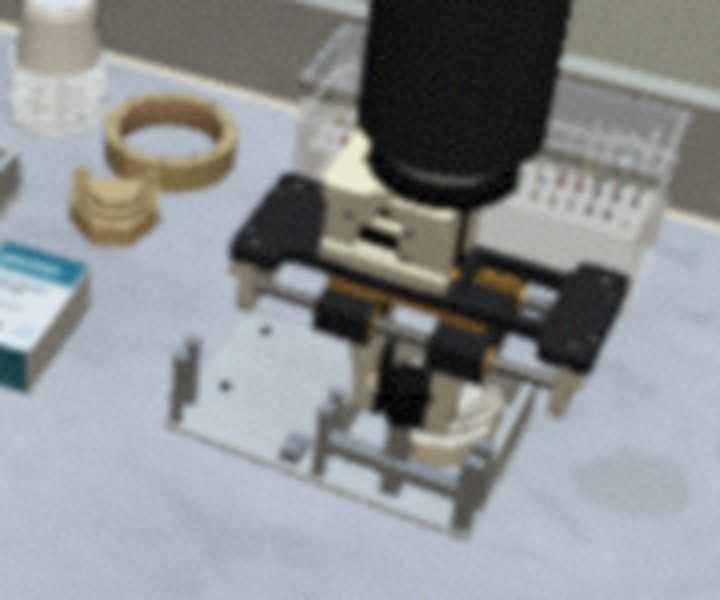

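```bash
python3 -m pendant '[[[0,0.1,0,0,0,0,0],[0,0,0,0,0,0,0]]]'
python3 -m pendant '[[[0,0.05,0,0,0,0,0],[0,0,0,0,0,0,0]]]'
```

```text
clock: 9.22
tool_pos: [0.4646, -0.2586, 0.0685]
orientation: [-90.0, 0.1, 179.3]
force: [-2.4, 7.9, 8.0]
opening: 0.0235
clock: 9.38
tool_pos: [0.4646, -0.2586, 0.0684]
orientation: [-90.0, 0.1, 179.3]
force: [-2.8, 9.3, 12.3]
opening: 0.0232
```

```bash
python3 -m pendant '[[[0,-0.12,-0.1,0,0,0,0],[0,0,0,0,0,0,0]]]'
python3 -m pendant '[[[0,0,0,0,0,0,0.5],[0,0,0,0,0,0,0.5],[0,0,0,0,0,0,0.5],[0,0,0,0,0,0,0.5],[0,0,0,0,0,0,0.5],[0,0,0,0,0,0,0.5]]]'
python3 - <<'E'
from h import *
from plant import *
o=ctrl.get_obs();print(o["tool_pos"],o["force"],o["opening"])
for n in("scene",):
    s=snapshot(n);im=s["image"][:,:,::-1]
    c=im[150:300,260:440]
    cv2.imwrite(f"pics/h_{n}.png",cv2.resize(c,None,fx=4,fy=4,interpolation=cv2.INTER_CUBIC))
E
```

```text
clock: 9.55
tool_pos: [0.4645, -0.2581, 0.0687]
orientation: [-90.0, 0.1, 179.2]
force: [0.9, -0.0, -2.4]
opening: 0.0234
clock: 10.05
tool_pos: [0.464, -0.2582, 0.0682]
orientation: [-90.0, -0.0, 179.2]
force: [-0.4, -0.8, -0.6]
opening: 0.0437
[ 0.46403012 -0.25815403  0.06822022] [-0.39732463 -0.79522639 -0.56576184] 0.04372853480828602
```

View pics/h_scene.png

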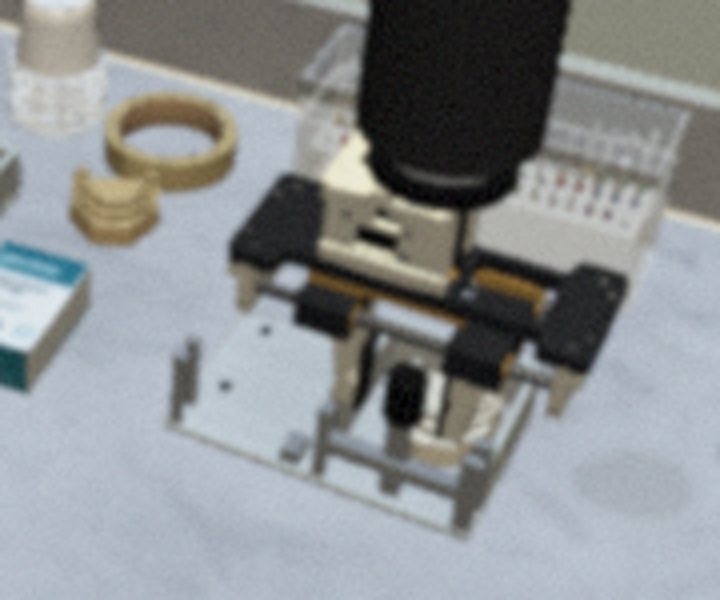

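The knob is free and down. Backing off may have drawn it about 0.4 mm away from the stop, so I'll nudge it home with the +y finger.

```bash
python3 -m pendant '[[[0,0,0.4,0,0,0,0.5],[0,0,0.4,0,0,0,0.5],[0,0,0,0,0,0,0.5]]]'
python3 -m pendant '[[[0,0,0.15,0,0,0,0.5],[0,0,0,0,0,0,0.5]]]'
python3 -m pendant '[[[0,0,0.1,0,0,0,0.5],[0,0,0,0,0,0,0.5]]]'
```

```text
clock: 10.35
tool_pos: [0.464, -0.2667, 0.0683]
orientation: [-90.0, 0.0, 179.2]
force: [0.4, 1.0, 0.4]
opening: 0.0438
clock: 10.52
tool_pos: [0.4638, -0.2679, 0.0682]
orientation: [-90.0, -0.0, 179.2]
force: [0.1, 0.4, -0.5]
opening: 0.0441
clock: 10.68
tool_pos: [0.4638, -0.2683, 0.0682]
orientation: [-90.0, -0.0, 179.2]
force: [0.4, 1.5, 1.2]
opening: 0.0434
```

```bash
python3 -m pendant '[[[0,0,0.1,0,0,0,0.5],[0,0,0,0,0,0,0.5]]]'
python3 -m pendant '[[[0,0,0.05,0,0,0,0.5],[0,0,0,0,0,0,0.5]]]'
```

```text
clock: 10.85
tool_pos: [0.4638, -0.2686, 0.0682]
orientation: [-90.1, -0.0, 179.2]
force: [0.4, 7.8, 2.1]
opening: 0.0437
clock: 11.02
tool_pos: [0.4638, -0.2687, 0.0682]
orientation: [-90.1, -0.0, 179.2]
force: [-0.6, 10.8, 3.0]
opening: 0.0438
```

Firm contact with the stop. Next I'll retreat to the centre, rise and move away.

```bash
python3 -m pendant '[[[0,0,-0.5,0,0,0,0.5],[0,0,-0.7,0,0,0,0.5],[0,0,0,0,0,0,0.5],[0,-1,0,0,0,0,0.5],[0,-2,0,0,0,0,0.5],[0,-3,0,0,0,0,0.5],[0,-3.5,0,0,0,0,0.5],[0,-3.5,0,0,0,0,0.5],[0,-3,0,0,0,0,0.5],[0,0,-3.5,0,0,0,0.5],[0,0,-3.5,0,0,0,0.5],[0,0,-3.5,0,0,0,0.5]]]'
python3 -m pendant '[[[0,0,-3.5,0,0,0,0.5],[0,0,-3.5,0,0,0,0.5],[0,0,-3.5,0,0,0,0.5],[0,0,-3.5,0,0,0,0.5],[0,0,-3.5,0,0,0,0.5],[0,0,-3.5,0,0,0,0.5],[0,0,-3.5,0,0,0,0.5],[0,0,-3.5,0,0,0,0.5],[0,0,-3,0,0,0,0.5],[0,0,0,0,0,0,0.5],[0,0,0,0,0,0,0.5]]]'
python3 - <<'E'
from h import *
from plant import *
o=ctrl.get_obs();print(o["tool_pos"],o["force"],o["opening"])
for n in("scene","top"):
    s=snapshot(n);im=s["image"][:,:,::-1]
    c=im[150:300,260:440] if n=="scene" else im[150:300,320:500]
    cv2.imwrite(f"pics/i_{n}.png",cv2.resize(c,None,fx=4,fy=4,interpolation=cv2.INTER_CUBIC))
    for t in ("carried_cast_center","empty_bolt_knob"):
        for d in silhouettes(s,t): 
            ys,xs=np.nonzero(d["mask"]); print(n,t,d["confidence"],d["bbox"],xs.mean().round(1),ys.mean().round(1))
E
```

```text
clock: 12.02
tool_pos: [0.4653, -0.1526, 0.2297]
orientation: [-90.0, 0.1, 179.1]
force: [0.6, 1.4, -0.6]
opening: 0.0439
clock: 12.93
tool_pos: [0.4696, 0.1581, 0.2288]
orientation: [-90.0, 0.0, 179.4]
force: [0.3, -0.0, -0.2]
opening: 0.0442
[0.46960608 0.15809659 0.22877286] [ 0.31834354 -0.04700505 -0.24030517] 0.04416532043186653
scene carried_cast_center 0.63 [360.4, 246.5, 22.2, 17.9] 373.1 255.0
scene empty_bolt_knob 0.67 [189.7, 174.4, 30.3, 30.0] 203.1 191.0
top carried_cast_center 0.96 [397.4, 195.2, 33.5, 30.7] 414.9 209.4
top carried_cast_center 0.44 [394.7, 229.3, 39.9, 13.4] 414.8 237.9
```

View pics/i_scene.png

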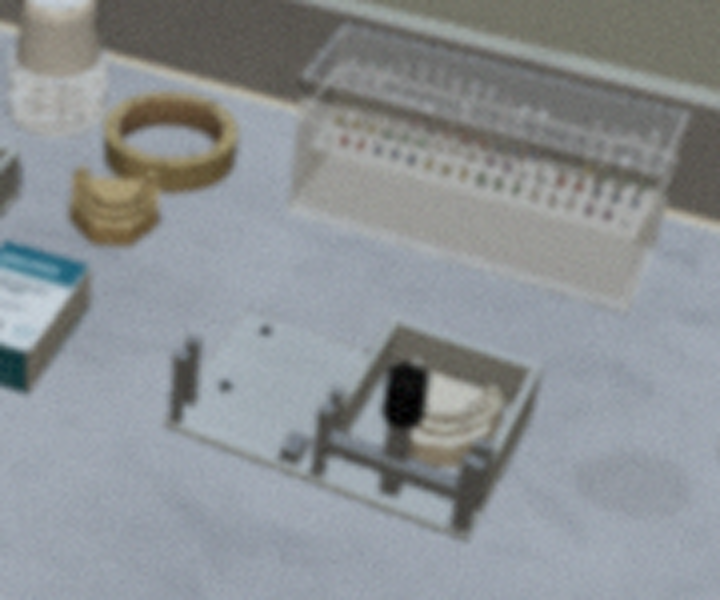

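View pics/i_top.png

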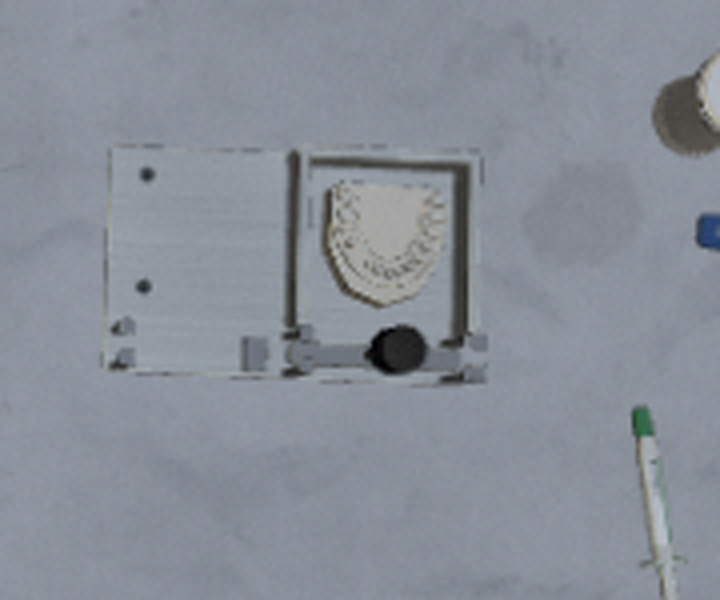

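The bar spans the mouth between both forks, the knob is home and down at top crop (398, 349), and the cast is in its old place. Handing in.

```bash
python3 -c "
from plant import ctrl
print(ctrl.close_job(), ctrl.get_obs()['clock'])"
```

```text
the job is handed in; nothing more can be done
the job is handed in; nothing more can be done
```

The loaded carrier's bolt is shut, and I handed the job in just after 13 s on the robot's clock. I gripped the knob, lifted it 15 mm over the bump and slid it 82 mm to the end stop. Then I let it down, let go, and nudged it once more against the stop with one finger (10.8 N).

- **Bolt:** the last pictures show the bar across the mouth between both forks, with the knob down. I judged fully home by the force rise at the stop rather than by measuring the knob afterwards.
- **Cast:** it is where it was, within about 0.6 px in the top view. In the scene view the network's outline shifted about 3 px, because the knob now hides part of the cast.
- **Empty carrier's bolt:** it is unmoved in the scene view, within about 1 px. The network did not report it in the last top view, so that check is missing.
- **Forces:** the highest wrist reading was about 12 N, when the bolt bottomed out. The arm was left clear of everything, with the TCP 0.23 m above the worktop.

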